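# Close up the repaired printer and hold its document cover open for a test copy

## Task

The printer is repaired except that one ink tank in the carriage still sticks up at the front: press that tank fully home, level with its neighbours, and only then gently lower the whole scanner unit, with the document cover lying on it, until it is fully shut. Then lift the document cover alone (there is a finger notch under the middle of its front edge), leaving the scanner unit shut, until the cover's front edge is about 15 cm above the glass. Finish while holding it there, because it falls shut if let go and I want to lay a page in; do not push the other things on the table about.

Things in the scene. Friction and masses are not known exactly. Their poses are not given: they have to be found in the camera images.
- printer: White and black all-in-one inkjet printer, fixed, 430 wide, 300 deep, 150 high when shut, its front towards the robot. Origin on the table under its middle; +x runs from front to rear, +y left as the robot sees it, +z up. Front face at x = -150; an output tray juts out to x = -220, below 40 high. The scanner unit hinges on the line x = 140, z = 100.
- scanner: Scanner unit: the printer's whole top, 430 wide, 290 deep, 50 thick with the cover on it, hinged at the rear; starts raised at the front by about 40 degrees. Origin 150 in front of its hinge line, on its underside; x rearwards along it, z out of its top (upright when shut). The hinge is stiff: the unit stays where it is left and goes down under a push of 3 to 9 N on top near its front edge.
- scanner_front (a point): Lower front edge of the scanner unit in line with the middle of the document cover, 290 from the scanner hinge line (100 high when shut). Axes turn with the unit: x rearwards along it, z out of its top. The top of the lying cover is 49 above this point along z.
- cover: Document cover lying on the scanner unit. It swings freely about its own hinge line (x = 135 and 136 high in the printer's frame once the scanner unit is shut) and falls shut when let go; about 0.35 kg. Origin 150 in front of that line, on its underside; x towards the hinge, z out of its top. Its angle is how far its x axis dips below that of the scanner unit, at most 1.3 rad.
- cover_lip (a point): Underside of the middle of the document cover's front edge. The cover is a white slab 335 wide, 282 deep, 12 thick; its front edge is level with the scanner unit's front, 137 high when all is shut. Under the edge, centred here, is the finger notch in the scanner unit: 120 wide, 22 deep (rearwards), 33 high down to a sill. Axes turn with the cover: x towards its hinge, z out of its top.
- tank (a joint): Angle (rad) by which the ill-seated ink tank is tipped up at its front, about its rear lower edge. 0 = home, level with its neighbours. It stays where it is left; a press of about 4 to 6 N on its rib moves it down to a firm stop.
- tank_rib (a point): Top middle of the press rib (12 long, 6 wide, 3.5 proud) at the front end of the tank that sticks up, 63 in front of and 45 above the rear lower edge it rocks about; with the tank home it is 95 above the table. Axes turn with the tank: z out of its top, x rearwards.
- mug_mid (a point): Blue coffee mug standing to the right of the printer, 80 across, 92 high; its centre. Leave alone.
- cleaner_mid (a point): White spray-cleaner bottle standing to the left of the printer, 44 across, 125 high; its centre. Leave alone.
- dish_mid (a point): Shallow metal screw dish in front of the printer, 75 x 95 x 20; its centre. Leave alone.
- driver_mid (a point): Red-handled screwdriver lying in front of the printer, 170 long, about 25 thick; its middle. Leave alone.
- meter_mid (a point): Yellow multimeter lying on the right, 150 x 78 x 42; its centre. Leave alone.
- tape_mid (a point): Roll of black tape on the left, 72 across, 19 high; its centre. Leave alone.
- pliers_mid (a point): Long-nosed pliers with blue handles lying on the left, 160 long, 16 thick; its middle. Leave alone.
- carriage: Black carriage inside the printer under the raised scanner unit, 92 square, 32 high, fixed; origin under its middle. In it four like grey tanks stand side by side, 18.5 apart, each 15 wide, 70 long, 41 high with a rib; three are home and cannot move. The printer's front bridge, 83 high, lies 15 or more in front of the ribs: come from the front and above, leaning in under the scanner unit.

How it is judged:
On the way, in this order (a step that is already met when the one before it is completed fails the run):
1. the raised ink tank is pressed home (value of joint tank below 0.05 rad), for 0.1 s.
2. the scanner unit is shut, with the cover on it (angle between scanner's own z axis and vertical below 0.02 rad and angle between the z axis of cover and the z axis of scanner, either way round below 0.05 rad), for 0.2 s.
3. the document cover alone is raised (angle between the z axis of cover and the z axis of scanner, either way round above 0.36 rad and angle between scanner's own z axis and vertical below 0.03 rad), for 0.2 s.
At the end, for the whole second after the job is handed in: The tank is home (within 0.05 rad), the scanner unit shut (within 0.025 rad), the document cover raised 0.36 to 0.75 rad (front edge about 10 to 19 cm above the glass), still, and borne by the robot (value of joint tank below 0.05 rad and angle between scanner's own z axis and vertical below 0.025 rad and angle between the z axis of cover and the z axis of scanner, either way round between 0.36 and 0.75 rad and angular speed of cover below 0.1 rad/s and contact force between any of the fingers, the arm and cover above 0.5 N); the arm keeps its last pose, push and grip.
It fails at once if the scanner unit was brought down while the tank still stuck up (angle between scanner's own z axis and vertical below 0.3 rad and value of joint tank above 0.1 rad).
It fails at once if the cover was raised while the scanner unit was not shut, or the scanner unit came up with it (angle between the z axis of cover and the z axis of scanner, either way round above 0.12 rad and angle between scanner's own z axis and vertical above 0.04 rad).
It fails at once if the scanner unit was slammed (front edge faster than about 0.4 m/s) (angular speed of scanner above 1.4 rad/s).
It fails at once if another thing on the table was pushed away or knocked over (distance of any of mug_mid, cleaner_mid, dish_mid, driver_mid, meter_mid, tape_mid, pliers_mid from where it was at the start of the episode above 0.03 m).
It also fails if it takes over 58 s, if anything falls off the work surface, if the arm or the gripper's body presses on something with over 40 N, if the wrist force passes 120 N, or if a joint passes its speed limit or range.

## Robot

A 6-joint arm with a two-finger parallel gripper is mounted at the origin on the work surface. World frame = base frame: x ahead of the robot, y to its left, z up, the work surface at z = 0. Lengths are in m, angles in rad, forces in N, time in s.
With the tool pointing down it reaches from about 0.35 to 0.975 m from the base axis. Payload 4.9 kg.
Tool frame: the origin (TCP) lies on the centre line of the jaws, within the pads' length; the fingertips stand ctrl.tcp_to_tips ahead of it and the grasp point (between the pads) lies 3 mm ahead of it (ctrl.tcp_to_tips is the distance from the TCP to the fingertips, in m); z points along the fingers, y is the direction in which the jaws open and shut (so a half turn about z gives the same grasp; the last joint's range is limited). The gripper opens to 85 mm and grips with 20 to 120 N. Pads are 22 mm wide; open, the fingers measure 114 mm over their backs; the gripper's body (76 mm by 85 mm) begins 54 mm behind the grasp point. The pads swing forward as they close: fully open they stand 13 mm farther back than shut.
Start: joints at [-1.343, 0.053, 1.613, -0, 1.476, -0.119], TCP at [0.212, -0.588, 0.253] pointing down, gripper open.
Joint ranges: [-3.01, 3.01], [-1.01, 2.22], [0.06, 2.58], [-1.02, 4.17], [0.09, 2.62], [-3.14, 3.14]. Speed limits (rad/s): [2.57, 2.57, 3.14, 3.14, 3.14, 3.14].

## Interface

Orientations are given as a rotation vector (axis times angle).
In Python, from station import ctrl, vision gives the robot as it stands.
- The arm moves only by the tool jog_arm, never from a script. Its argument "deltas" is a list of rows, each a list of 7 numbers: the turn, a rotation vector about the tool's x, y, z in rad, then the shift along the tool's x, y, z in cm, then the opening, from 0 (shut) to 1 (fully open). A call has 1 to 12 rows; each row shifts and turns the commanded pose from where the row before left it, along the tool's axes as they then stand; what a row does not reach is not made up. A row lasts 1/12 s, in which the tool goes at most 41.7 mm and 7.16 degrees, less where a joint would pass 70% of its speed; a pose out of reach is approached as far as the arm can. A call with a gripper value outside its range is refused whole. The fingers move at their own pace and stop on an object; "grip_force" is the grip in N (left out, the last holds). Time passes only in rows, so rows that do not move let the fingers close. It gives the time, the measured TCP pose, the force and the opening at its end, in the units of the state.
- ctrl.get_obs(): the state, without advancing time (a new reading comes with each control period).
- vision.get_image(name): name is "side" or "top"; returns (picture, depth): 400x640x3 uint8, red, green, blue; 400x640 float32, m along the optical axis (not along the pixel's ray), 0 where there is no reading.
- vision.calibration(name): a dict with "fx", "fy", "cx", "cy" (pixels), "rvec" (rotation vector, rad) and "tvec" (3), from world to camera coordinates, as OpenCV has them. Camera axes: x right, y down, z forward; pixel columns grow to the right and rows downward; lengths in m; the calibration is good to about 2 mm. A picture is of the moment at which its call begins. calibration takes no time and is no camera call.
- ctrl.finish_job(): hands the job in, once; it reports no verdict.
The state is a dict: "t": time; "q": joint angles; "dq": joint speeds; "effort": joint torques, N m; "tool_pos": TCP position; "tool_rot": TCP orientation; "contact_force": force on the tool from outside, world axes, zero at the start; "wrist_torque": the same for the moment, N m; "opening": finger opening in m.
Only numpy, scipy, OpenCV 4.12 (cv2) and the standard library are available. Lean on these libraries where they do the work, as an engineer would, in place of code of your own. Each camera call takes 0.05 s, during which the arm holds its last target. There are 200 camera calls.

## Working session

There is one attempt and no reset: what is moved stays moved. The work goes in short steps, Python scripts to look and compute and a tool call to move; the robot and the scene stay as the last step left them, time stands still between calls to the robot, and variables do not carry over. Pictures are saved under pics/ and viewed, about 8 in all and at most 12, crops included, and the job is handed in when it is done.

Besides the shell and the picture viewer there is one more tool, called as name(argument=value, ...), one argument or row to a line, values as JSON. jog_arm: Moves the arm, as the interface text tells. Its arguments: {"type":"object","properties":{"deltas":{"type":"array"},"grip_force":{"type":"number"}},"required":["deltas"]}

```bash
ls; mkdir -p pics; cat > h.py <<'E'
import numpy as np, cv2
from scipy.spatial.transform import Rotation as R
from station import ctrl, vision
def cloud(name):
    im,d=vision.get_image(name); c=vision.calibration(name)
    v,u=np.mgrid[:400,:640]
    P=np.stack([(u-c["cx"])/c["fx"]*d,(v-c["cy"])/c["fy"]*d,d],-1)
    Rm=R.from_rotvec(c["rvec"]).as_matrix()
    W=(P-np.array(c["tvec"]))@Rm
    W[d==0]=np.nan
    return im,W
def save(n,im): cv2.imwrite("pics/"+n+".png",cv2.cvtColor(im,cv2.COLOR_RGB2BGR))
E
python3 - <<'E'
from h import *
for n in("side","top"):
    im,W=cloud(n); save(n,im); np.savez("pics/"+n,im=im,W=W)
    c=vision.calibration(n); Rm=R.from_rotvec(c["rvec"]).as_matrix(); print(n,c["fx"],-Rm.T@c["tvec"],Rm[2])
o=ctrl.get_obs(); print(o, ctrl.tcp_to_tips)
E
```

```text
pics
side 412.36210510740773 [0.12101194 0.71032447 1.06840148] [ 0.35208763 -0.57101627 -0.7416028 ]
top 407.11800835078395 [ 0.4427304  -0.0273264   1.25861439] [ 0.10615949  0.00993458 -0.99429948]
{'t': 0.1, 'q': array([-1.34300033e+00,  5.33143018e-02,  1.61417762e+00, -1.37402956e-06,
        1.47601324e+00, -1.18978932e-01]), 'dq': array([-0.00055338, -0.0003476 , -0.00176107, -0.00046342, -0.00144509,
       -0.00116542]), 'effort': array([ 6.79184141e-04, -3.94900560e+01, -3.71363103e+01, -4.64076061e-05,
        3.96601405e-03,  7.17970238e-06]), 'tool_pos': array([ 0.21230742, -0.58726712,  0.25215888]), 'tool_rot': array([-3.09260665e+00, -5.41658340e-01,  1.65415708e-04]), 'contact_force': array([-0.20946403, -0.36009791,  0.09643125]), 'wrist_torque': array([ 0.00279837,  0.03652706, -0.02373372]), 'opening': 0.08539535382850288} 0.022
```

View pics/side.png

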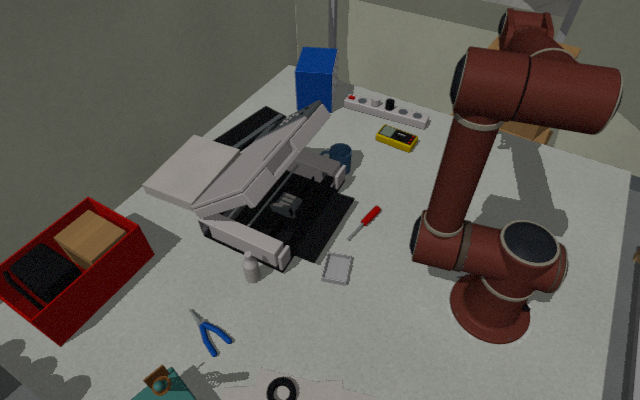

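View pics/top.png

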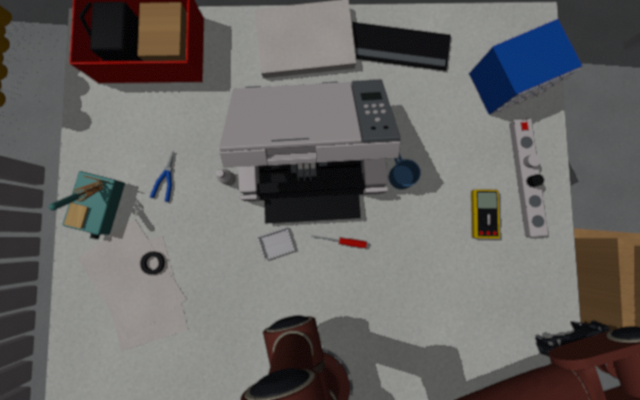

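```bash
python3 - <<'E'
from h import *
T=np.load("pics/top.npz");S=np.load("pics/side.npz")
a=cv2.resize(T["im"][140:210,220:400],None,fx=4.4,fy=4.4,interpolation=cv2.INTER_CUBIC)
b=cv2.resize(S["im"][170:250,240:370],None,fx=5,fy=4,interpolation=cv2.INTER_CUBIC)[:, :792]
b=cv2.resize(S["im"][175:240,240:360],None,fx=4.4,fy=4.4,interpolation=cv2.INTER_CUBIC)
save("crops",np.vstack([a,np.pad(b,((0,0),(0,a.shape[1]-b.shape[1]),(0,0)))])[:600])
W=T["W"]; P=W[95:140,240:345].reshape(-1,3);P=P[~np.isnan(P).any(1)]
c=P.mean(0);n=np.linalg.svd(P-c)[2][2];n*=np.sign(n[2]);print("cover n",n,c,"tilt",np.arccos(n[2]),"yaw",np.arctan2(-n[1],-n[0]), np.abs((P-c)@n).max())
def p(W,u,v): return np.round(W[v,u],3).tolist()
for u,v in[(230,88),(222,150),(222,160),(300,140),(300,150),(300,156),(352,84),(384,82),(397,140),(397,148),(268,218),(358,216),(268,212),(355,212)]: print("top",(u,v),p(W,u,v))
for v in range(162,182): print(v,[p(W,u,v)[2] for u in range(292,322,2)])
# tape/other checks
W=S["W"]
print("side")
for v in range(190,218,2): print(v,[p(W,u,v) for u in range(272,304,4)])
E
```

```text
cover n [0.65177603 0.03202349 0.75773512] [0.74723197 0.04683875 0.2513057 ] tilt 0.710960993572227 yaw -3.0924994647955653 0.0038876158196010538
top (230, 88) [0.92, 0.264, -0.003]
top (222, 150) [0.648, 0.207, 0.317]
top (222, 160) [0.627, 0.211, 0.298]
top (300, 140) [0.67, 0.023, 0.318]
top (300, 150) [0.654, 0.025, 0.282]
top (300, 156) [0.638, 0.025, 0.284]
top (352, 84) [0.868, -0.115, 0.154]
top (384, 82) [0.934, -0.23, -0.002]
top (397, 140) [0.668, -0.206, 0.315]
top (397, 148) [0.652, -0.208, 0.303]
top (268, 218) [0.5, 0.135, 0.031]
top (358, 216) [0.504, -0.136, 0.035]
top (268, 212) [0.518, 0.135, 0.033]
top (355, 212) [0.516, -0.127, 0.031]
162 [0.282, 0.284, 0.283, 0.279, 0.279, 0.282, 0.281, 0.277, 0.284, 0.28, 0.28, 0.28, 0.277, 0.078, 0.043]
163 [0.282, 0.284, 0.281, 0.28, 0.279, 0.087, 0.091, 0.092, 0.087, 0.09, nan, 0.091, 0.048, 0.079, 0.045]
164 [0.105, 0.101, 0.079, 0.09, 0.093, 0.09, 0.093, 0.089, 0.091, 0.09, 0.09, 0.09, 0.049, 0.078, 0.047]
165 [0.104, 0.102, 0.081, 0.089, 0.091, 0.093, 0.095, 0.086, 0.092, 0.09, 0.093, 0.089, 0.053, 0.078, 0.044]
166 [0.1
[... 3670 characters left out ...]
, [0.653, 0.061, 0.089], [0.641, 0.057, 0.093], [0.627, 0.054, 0.098], [0.622, 0.04, 0.086], [0.613, 0.031, 0.083], [0.605, 0.022, 0.079]]
212 [[0.677, 0.073, 0.078], [0.666, 0.066, 0.077], [0.657, 0.058, 0.074], [0.641, 0.058, 0.084], [0.626, 0.056, 0.091], [0.619, 0.046, 0.085], [0.613, 0.032, 0.075], [0.597, 0.034, 0.086]]
214 [[0.681, 0.069, 0.062], [0.663, 0.071, 0.075], [0.651, 0.066, 0.077], [0.64, 0.06, 0.077], [0.626, 0.058, 0.084], [0.616, 0.05, 0.081], [0.611, 0.037, 0.071], [0.593, 0.039, 0.084]]
216 [[0.682, 0.07, 0.052], [0.664, 0.07, 0.063], [0.647, 0.072, 0.075], [0.634, 0.068, 0.079], [0.627, 0.057, 0.071], [0.624, 0.041, 0.057], [0.601, 0.051, 0.081], [0.588, 0.047, 0.086]]
```

View pics/crops.png

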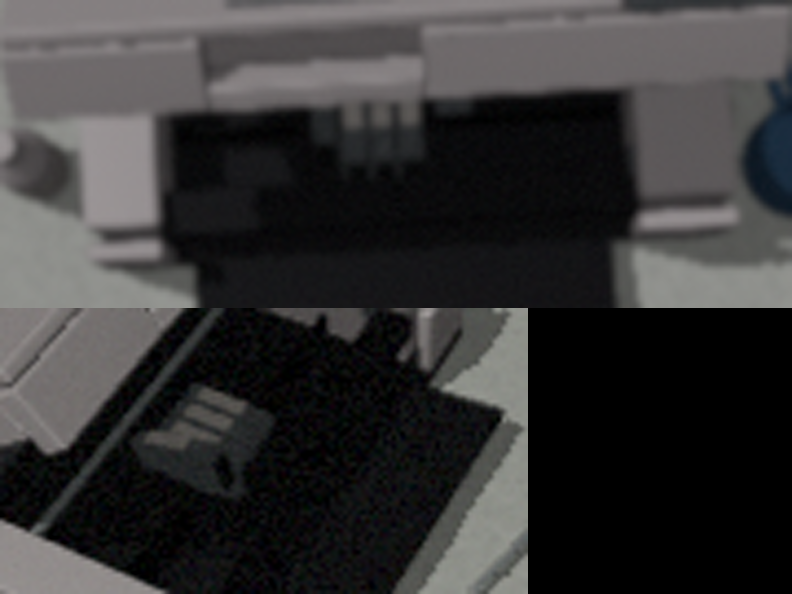

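```bash
cat >> h.py <<'E'
def pose():
    o=ctrl.get_obs(); return np.array(o["tool_pos"]),R.from_rotvec(o["tool_rot"]),o
def target(yaw,tilt):
    "tool x = printer +y; z tilted forward by tilt from straight down"
    z=np.array([np.sin(tilt)*np.cos(yaw),np.sin(tilt)*np.sin(yaw),-np.cos(tilt)])
    x=np.array([-np.sin(yaw),np.cos(yaw),0]); return R.from_matrix(np.stack([x,np.cross(z,x),z],1))
def plan(p,Rt,n):
    "constant per-row delta in tool axes (n rows): turn first/shift along start axes checked by simulation"
    p0,R0,o=pose(); w=(R0.inv()*Rt).as_rotvec()
    print("total turn",w.round(3),"shift(cm, start axes)",(R0.inv().apply(p-p0)*100).round(2),"shift(target axes)",(Rt.inv().apply(p-p0)*100).round(2))
E
python3 - <<'E'
from h import *
T=np.load("pics/top.npz");S=np.load("pics/side.npz")
W=T["W"]
for v in range(166,177): print(v,[np.round(W[v,u],3).tolist() for u in range(290,300,2)])
Ws=S["W"].reshape(-1,3)
# cover plane from the side cam: points near the top-cam plane
c=np.array([.74723,.04684,.2513]);n=np.array([.65178,.03202,.75774])
m=(abs((Ws-c)@n)<.01)&(abs(Ws[:,1]-.04)<.15)&(Ws[:,0]>.66)&(Ws[:,2]>.17); P=Ws[m];cc=P.mean(0);nn=np.linalg.svd(P-cc,full_matrices=False)[2][2];print("side plane",nn,m.sum())
# line fits of front edges
def edge(zlo,zhi,ylo,yhi,xlo,xhi,Wx,q=4):
    Q=Wx.reshape(-1,3);Q=Q[(Q[:,2]>zlo)&(Q[:,2]<zhi)&(Q[:,0]>xlo)&(Q[:,0]<xhi)]
    ys=np.arange(ylo,yhi,.008);e=[(y,np.percentile(Q[abs(Q[:,1]-y)<.006][:,0],q)) for y in ys if (abs(Q[:,1]-y)<.006).sum()>5]
    e=np.array(e);f=np.polyfit(e[:,0],e[:,1],1);print("edge x=%.4f y + %.4f"%tuple(f),"res",np.abs(np.polyval(f,e[:,0])-e[:,1]).max())
edge(.025,.045,-.11,.12,.46,.6,W); edge(.025,.045,-.11,.12,.46,.6,S["W"])
edge(.07,.09,-.1,.1,.54,.6,W)
Q=W.reshape(-1,3);Q=Q[~np.isnan(Q).any(1)]
s=Q[(Q[:,2]>.29)&(Q[:,2]<.34)&(Q[:,0]>.6)&(Q[:,0]<.72)];print("scanner y",np.percentile(s[:,1],[.5,99.5]))
edge(.295,.34,-.18,.2,.6,.7,W)
im=T["im"].astype(int)
# cover/panel boundary along row
for v in(100,120,138): print(v,[(u,im[v,u].tolist(),np.round(W[v,u],3).tolist()) for u in range(350,362,2)])
E
```

```text
166 [[0.655, 0.067, 0.049], [0.646, 0.058, 0.1], [0.645, 0.051, 0.105], [0.649, 0.047, 0.083], [0.648, 0.041, 0.092]]
167 [[0.652, 0.067, 0.049], [0.642, 0.057, 0.106], [0.642, 0.051, 0.107], [0.645, 0.047, 0.09], [0.645, 0.041, 0.09]]
168 [[0.647, 0.066, 0.06], [0.64, 0.057, 0.102], [0.639, 0.051, 0.107], [0.641, 0.046, 0.096], [0.642, 0.041, 0.091]]
169 [[0.644, 0.066, 0.06], [0.636, 0.057, 0.109], [0.636, 0.051, 0.111], [0.638, 0.046, 0.095], [0.639, 0.041, 0.092]]
170 [[0.643, 0.067, 0.05], [0.633, 0.057, 0.108], [0.633, 0.051, 0.11], [0.635, 0.046, 0.098], [0.635, 0.041, 0.094]]
171 [[0.641, 0.068, 0.045], [0.63, 0.057, 0.109], [0.63, 0.051, 0.107], [0.631, 0.046, 0.102], [0.633, 0.041, 0.089]]
172 [[0.637, 0.067, 0.051], [0.629, 0.058, 0.101], [0.629, 0.052, 0.1], [0.629, 0.046, 0.097], [0.63, 0.041, 0.093]]
173 [[0.633, 0.067, 0.054], [0.626, 0.058, 0.098], [0.626, 0.052, 0.099], [0.627, 0.046, 0.093], [0.627, 0.041, 0.091]]
174 [[0.631, 0.067, 0.047], [0.623, 0.058, 0.1], [0.624, 0.052, 0.096], [0.624, 0.046, 0.093], [0.624, 0.041, 0.089]]
175 [[0.628, 0.068, 0.045], [0.621, 
[... 649 characters left out ...]
[59, 62, 64], [0.802, -0.12, 0.211]), (358, [61, 65, 67], [0.802, -0.126, 0.21]), (360, [59, 63, 65], [0.801, -0.131, 0.213])]
120 [(350, [132, 127, 128], [0.73, -0.099, 0.272]), (352, [132, 127, 128], [0.73, -0.104, 0.272]), (354, [132, 128, 129], [0.73, -0.109, 0.274]), (356, [126, 121, 122], [0.73, -0.114, 0.272]), (358, [72, 70, 70], [0.735, -0.121, 0.254]), (360, [59, 61, 65], [0.729, -0.124, 0.277])]
138 [(350, [133, 128, 129], [0.673, -0.095, 0.321]), (352, [133, 128, 129], [0.672, -0.1, 0.323]), (354, [134, 129, 130], [0.672, -0.104, 0.323]), (356, [134, 129, 130], [0.672, -0.109, 0.323]), (358, [135, 130, 131], [0.672, -0.114, 0.322]), (360, [119, 114, 115], [0.672, -0.118, 0.322])]
```

```bash
python3 - <<'E'
from h import *
plan(np.array([.45,.055,.30]),target(.049,0),20)
plan(np.array([.45,.055,.30]),target(.049,.61),20)
E
```

```text
total turn [-1.000e-03 -1.000e-03 -1.273e+00] shift(cm, start axes) [ 44.18 -52.33  -4.67] shift(target axes) [62.99 26.89 -4.78]
total turn [-0.526  0.386 -1.232] shift(cm, start axes) [ 44.18 -52.33  -4.67] shift(target axes) [62.99 24.78 11.48]
```

jog_arm(
  deltas=[
    [0, 0, 0, 2.6, -3.1, -0.4, 0],
    [0, 0, 0, 2.6, -3.1, -0.4, 0],
    [0, 0, 0, 2.6, -3.1, -0.4, 0],
    [0, 0, 0, 2.6, -3.1, -0.4, 0],
    [0, 0, 0, 2.6, -3.1, -0.4, 0],
    [0, 0, 0, 2.6, -3.1, -0.4, 0],
    [0, 0, 0, 2.6, -3.1, -0.4, 0],
    [0, 0, 0, 2.6, -3.1, -0.4, 0],
    [0, 0, 0, 2.6, -3.1, -0.4, 0],
    [0, 0, 0, 2.6, -3.1, -0.4, 0],
    [0, 0, 0, 2.6, -3.1, -0.4, 0],
    [0, 0, 0, 2.6, -3.1, -0.4, 0],
  ],
  grip_force=20,
)

```text
t: 1.1
tool_pos: [0.3794, -0.1299, 0.3012]
tool_rot: [3.094, 0.541, 0.0]
contact_force: [0.8, -0.8, 0.8]
opening: 0.0001
```

jog_arm(
  deltas=[
    [0, 0, 0, 2.6, -3.0, 0, 0],
    [0, 0, 0, 2.6, -3.0, 0, 0],
    [0, 0, 0, 2.6, -3.0, 0, 0],
    [0, 0, 0, 2.6, -3.0, 0, 0],
    [0, 0, 0, 2.6, -3.1, 0, 0],
    [0, 0, -0.11, 0, 0, 0, 0],
    [0, 0, -0.11, 0, 0, 0, 0],
    [0, 0, -0.11, 0, 0, 0, 0],
    [0, 0, -0.11, 0, 0, 0, 0],
    [0, 0, -0.11, 0, 0, 0, 0],
    [0, 0, -0.11, 0, 0, 0, 0],
    [0, 0, -0.11, 0, 0, 0, 0],
  ],
)

```text
t: 2.1
tool_pos: [0.4501, 0.0544, 0.3007]
tool_rot: [-2.659, -1.672, 0.001]
contact_force: [0.0, -0.4, -0.1]
opening: 0.0003
```

jog_arm(
  deltas=[
    [0, 0, -0.1, 0, 0, 0, 0],
    [0, 0, -0.1, 0, 0, 0, 0],
    [0, 0, -0.1, 0, 0, 0, 0],
    [0, 0, -0.1, 0, 0, 0, 0],
    [0, 0, -0.1, 0, 0, 0, 0],
    [-0.1, 0, 0, 0, 0, 0, 0],
    [-0.1, 0, 0, 0, 0, 0, 0],
    [-0.1, 0, 0, 0, 0, 0, 0],
    [-0.1, 0, 0, 0, 0, 0, 0],
    [-0.1, 0, 0, 0, 0, 0, 0],
    [-0.1, 0, 0, 0, 0, 0, 0],
    [0, 0, 0, 0, 0, 0, 0],
  ],
)

```text
t: 3.1
tool_pos: [0.4481, 0.0544, 0.2978]
tool_rot: [1.842, 1.928, 0.595]
contact_force: [-0.0, 0.6, -1.1]
opening: -0.0002
```

```bash
cat >> h.py <<'E'
def tcp_for_corner(c,yaw,tilt,half=.0145,tips=None):
    Rt=target(yaw,tilt); t=ctrl.tcp_to_tips if tips is None else tips
    # front-lower corner of the shut tip = tip + (-y)*half
    return np.array(c)-Rt.apply([0,-half,t])
E
python3 - <<'E'
from h import *
p,r,o=pose(); print(r.as_matrix().round(3), o["q"].round(3), ctrl.tcp_to_tips)
for c in([.622,.056,.150],[.635,.057,.118],[.624,.056,.092]):
    plan(tcp_for_corner(c,.049,.6),target(.049,.6),1)
E
```

```text
[[-0.046  0.825  0.563]
 [ 0.999  0.038  0.026]
 [ 0.     0.563 -0.826]] [-0.088 -0.847  2.278  0.084  1.118 -0.148] 0.022
total turn [-0.001  0.001 -0.003] shift(cm, start axes) [-0.64  7.48 19.8 ] shift(target axes) [-0.69  7.45 19.81]
total turn [-0.001  0.001 -0.003] shift(cm, start axes) [-0.6   6.75 23.18] shift(target axes) [-0.66  6.72 23.19]
total turn [-0.001  0.001 -0.003] shift(cm, start axes) [-0.66  4.38 24.7 ] shift(target axes) [-0.7   4.34 24.71]
```

jog_arm(
  deltas=[
    [0, 0, 0, -0.07, 0.75, 2.0, 0],
    [0, 0, 0, -0.07, 0.75, 2.0, 0],
    [0, 0, 0, -0.07, 0.75, 2.0, 0],
    [0, 0, 0, -0.07, 0.75, 2.0, 0],
    [0, 0, 0, -0.07, 0.75, 2.0, 0],
    [0, 0, 0, -0.07, 0.75, 2.0, 0],
    [0, 0, 0, -0.07, 0.75, 2.0, 0],
    [0, 0, 0, -0.07, 0.75, 2.0, 0],
    [0, 0, 0, -0.07, 0.75, 2.0, 0],
    [0, 0, 0, -0.07, 0.75, 1.8, 0],
    [0, 0, 0, 0, 0, 0, 0],
  ],
)

```text
t: 4.02
tool_pos: [0.6239, 0.0553, 0.1746]
tool_rot: [1.847, 1.934, 0.588]
contact_force: [0.3, 0.6, -0.0]
opening: -0.0001
```

```bash
python3 - <<'E'
from h import *
plan(tcp_for_corner([.635,.057,.118],.049,.6),target(.049,.6),1)
T,W=cloud("top");S,V=cloud("side")
a=cv2.resize(T[130:205,240:370],None,fx=4,fy=4,interpolation=cv2.INTER_CUBIC)
b=cv2.resize(S[150:225,230:360],None,fx=4,fy=4,interpolation=cv2.INTER_CUBIC)
save("c2",np.vstack([a,b]))
print(ctrl.get_obs()["contact_force"])
E
```

```text
total turn [-0.011  0.001 -0.003] shift(cm, start axes) [ 0.11 -0.79  3.12] shift(target axes) [ 0.11 -0.82  3.11]
[-2.67085959 -0.50483021 -6.97649975]
```

View pics/c2.png

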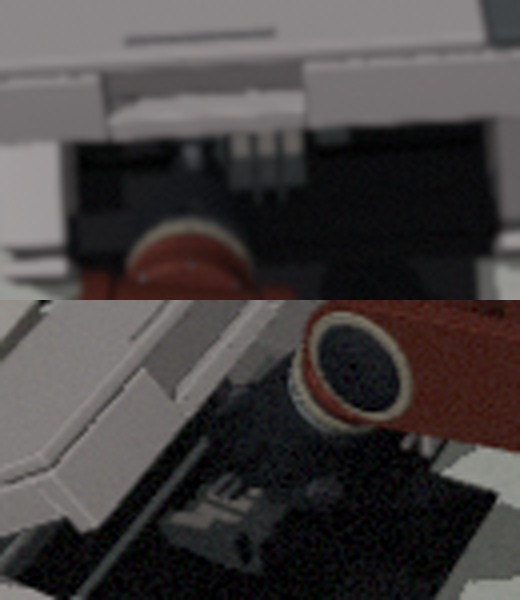

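jog_arm(
  deltas=[
    [0, 0, 0, 0, 0, 0, 0],
    [0, 0, 0, 0, 0, 0, 0],
  ],
)

```text
t: 4.28
tool_pos: [0.6217, 0.0555, 0.1774]
tool_rot: [1.844, 1.932, 0.591]
contact_force: [-3.7, -1.0, -10.4]
opening: -0.0002
```

```bash
python3 - <<'E'
from h import *
p,r,o=pose();print(p,o["contact_force"],o["wrist_torque"],o["q"].round(3))
plan(tcp_for_corner([.635,.057,.118],.049,.6),target(.049,.6),1)
T,W=cloud("top")
m=(W[...,0]>.55)&(W[...,0]<.67)&(abs(W[...,1]-.055)<.03)&(W[...,2]>.1)&(W[...,2]<.19)
Q=W[m];print(len(Q), Q[np.argsort(Q[:,2])][:12].round(3).tolist())
E
```

```text
[0.62165644 0.05552696 0.1774036 ] [ -3.70552709  -1.04223036 -10.42378036] [-0.05274407  1.44422264  0.01924478] [-0.053 -0.195  2.055  0.088  0.693 -0.15 ]
total turn [-0.007  0.001 -0.002] shift(cm, start axes) [ 0.08 -0.77  3.46] shift(target axes) [ 0.08 -0.8   3.46]
18 [[0.629, 0.046, 0.1], [0.646, 0.052, 0.102], [0.631, 0.046, 0.102], [0.646, 0.049, 0.103], [0.631, 0.049, 0.103], [0.651, 0.051, 0.104], [0.648, 0.049, 0.104], [0.639, 0.049, 0.105], [0.642, 0.051, 0.105], [0.636, 0.048, 0.107], [0.642, 0.048, 0.107], [0.648, 0.051, 0.107]]
```

jog_arm(
  deltas=[
    [0, 0, 0, 0, -0.7, 0, 0],
    [0, 0, 0, 0, -0.7, 0, 0],
    [-0.08, 0, 0, 0, 0, 0, 0],
    [-0.08, 0, 0, 0, 0, 0, 0],
    [-0.08, 0, 0, 0, 0, 0, 0],
    [0, 0, 0, 0, 0, 0, 0],
    [0, 0, 0, 0, 0, 0, 0],
    [0, 0, 0, 0, 0, 0, 0],
  ],
)

```text
t: 5.0
tool_pos: [0.614, 0.0546, 0.1753]
tool_rot: [1.687, 1.766, 0.792]
contact_force: [0.3, -0.4, -0.5]
opening: -0.0001
```

```bash
python3 - <<'E'
from h import *
p,r,o=pose();print(p,o["contact_force"],o["q"].round(3)); z=r.as_matrix()[:,2]; print("tilt",np.arccos(-z[2]),"yaw",np.arctan2(z[1],z[0]))
for c in ([.635,.055,.125],[.633,.055,.110],[.624,.055,.094]): plan(tcp_for_corner(c,.049,.84),target(.049,.84),1)
E
```

```text
[0.6139853  0.0546146  0.17528388] [ 0.32911594 -0.44462627 -0.47181827] [-0.067 -0.289  2.212  0.224  0.387 -0.284]
tilt 0.8435970912539841 yaw 0.04526553549990952
total turn [ 0.004  0.003 -0.002] shift(cm, start axes) [-0.06 -0.9   2.72] shift(target axes) [-0.06 -0.89  2.72]
total turn [ 0.004  0.003 -0.002] shift(cm, start axes) [-0.05 -2.16  3.57] shift(target axes) [-0.05 -2.14  3.57]
total turn [ 0.004  0.003 -0.002] shift(cm, start axes) [-0.01 -3.95  3.96] shift(target axes) [-0.01 -3.93  3.97]
```

jog_arm(
  deltas=[
    [0, 0, 0, 0, -0.3, 0.9, 0],
    [0, 0, 0, 0, -0.3, 0.9, 0],
    [0, 0, 0, 0, -0.3, 0.9, 0],
    [0, 0, 0, 0, 0, 0, 0],
    [0, 0, 0, 0, 0, 0, 0],
  ],
)

```text
t: 5.42
tool_pos: [0.6277, 0.0554, 0.1487]
tool_rot: [1.689, 1.769, 0.791]
contact_force: [-0.9, 0.1, 0.7]
opening: 0.0002
```

jog_arm(
  deltas=[
    [0, 0, 0, 0, -0.4, 0.3, 0],
    [0, 0, 0, 0, -0.4, 0.3, 0],
    [0, 0, 0, 0, -0.4, 0.3, 0],
    [0, 0, 0, 0, 0, 0, 0],
    [0, 0, 0, 0, 0, 0, 0],
  ],
)

```text
t: 5.83
tool_pos: [0.625, 0.0554, 0.1319]
tool_rot: [1.69, 1.77, 0.789]
contact_force: [0.2, -0.2, 0.6]
opening: 0.0002
```

jog_arm(
  deltas=[
    [0, 0, 0, 0, -0.2, 0.1, 0],
    [0, 0, 0, 0, -0.2, 0.1, 0],
    [0, 0, 0, 0, 0, 0, 0],
    [0, 0, 0, 0, 0, 0, 0],
  ],
)

```text
t: 6.17
tool_pos: [0.6251, 0.0552, 0.1298]
tool_rot: [1.688, 1.767, 0.792]
contact_force: [-1.2, -0.3, 3.5]
opening: -0.0003
```

jog_arm(
  deltas=[
    [0, 0, 0, 0, -0.2, 0.1, 0],
    [0, 0, 0, 0, -0.2, 0.1, 0],
    [0, 0, 0, 0, 0, 0, 0],
    [0, 0, 0, 0, 0, 0, 0],
  ],
)

```text
t: 6.5
tool_pos: [0.6247, 0.0551, 0.1268]
tool_rot: [1.686, 1.765, 0.793]
contact_force: [-3.1, 0.0, 7.7]
opening: 0.0003
```

jog_arm(
  deltas=[
    [0, 0, 0, 0, -0.2, 0.1, 0],
    [0, 0, 0, 0, -0.2, 0.1, 0],
    [0, 0, 0, 0, 0, 0, 0],
    [0, 0, 0, 0, 0, 0, 0],
    [0, 0, 0, 0, 0, 0, 0],
  ],
)

```text
t: 6.92
tool_pos: [0.6244, 0.055, 0.1246]
tool_rot: [1.683, 1.763, 0.795]
contact_force: [-12.7, -0.4, 18.3]
opening: -0.0001
```

jog_arm(
  deltas=[
    [0, 0, 0, 0, -0.2, 0.1, 0],
    [0, 0, 0, 0, -0.2, 0.1, 0],
    [0, 0, 0, 0, 0, 0, 0],
    [0, 0, 0, 0, 0, 0, 0],
    [0, 0, 0, 0, 0, 0, 0],
  ],
)

```text
t: 7.33
tool_pos: [0.6248, 0.055, 0.1238]
tool_rot: [1.679, 1.759, 0.799]
contact_force: [-30.0, -0.4, 34.3]
opening: 0.0003
```

jog_arm(
  deltas=[
    [0, 0, 0, 0, 0.3, -0.8, 0],
    [0, 0, 0, 0, 0.3, -1.0, 0],
    [0, 0, 0, 0, 0, -1.0, 0],
    [0, 0, 0, 0, 0, -1.5, 0],
    [0, 0, 0, 0, 0, -1.5, 0],
    [0, 0, 0, 0, -1, -1.5, 0],
    [0, 0, 0, 0, -1, -1.5, 0],
    [0, 0, 0, 0, 0, -1.5, 0],
    [0, 0, 0, 0, 0, 0, 0],
  ],
)

```text
t: 8.08
tool_pos: [0.5337, 0.0512, 0.1744]
tool_rot: [1.688, 1.768, 0.791]
contact_force: [0.3, 0.2, 0.6]
opening: -0.0
```

```bash
python3 - <<'E'
from h import *
T,W=cloud("top");S,V=cloud("side");p,r,o=pose();print(p,o["contact_force"])
for n,A,u,v in(("t",W,range(292,298,2),range(163,178)),):
    for vv in v: print(vv,[np.round(A[vv,uu],3).tolist() for uu in u])
for vv in range(200,218,2): print(vv,[np.round(V[vv,uu],3).tolist() for uu in range(276,296,4)])
b=cv2.resize(S[175:235,240:350],None,fx=5,fy=5,interpolation=cv2.INTER_CUBIC);save("c3",b)
E
```

```text
[0.53470607 0.05116005 0.17392222] [-0.26221636 -0.10275753  0.58078412]
163 [[0.622, 0.044, 0.283], [0.622, 0.039, 0.282], [0.658, 0.047, 0.081]]
164 [[0.653, 0.058, 0.097], [0.653, 0.052, 0.096], [0.656, 0.047, 0.08]]
165 [[0.65, 0.058, 0.097], [0.648, 0.052, 0.104], [0.652, 0.047, 0.084]]
166 [[0.647, 0.058, 0.094], [0.646, 0.052, 0.099], [0.648, 0.047, 0.089]]
167 [[0.644, 0.058, 0.097], [0.644, 0.052, 0.098], [0.645, 0.047, 0.091]]
168 [[0.639, 0.057, 0.106], [0.64, 0.051, 0.104], [0.642, 0.047, 0.092]]
169 [[0.638, 0.058, 0.097], [0.635, 0.051, 0.113], [0.639, 0.047, 0.092]]
170 [[0.634, 0.057, 0.102], [0.634, 0.052, 0.104], [0.634, 0.046, 0.1]]
171 [[0.631, 0.057, 0.103], [0.63, 0.051, 0.107], [0.632, 0.046, 0.097]]
172 [[0.628, 0.057, 0.102], [0.627, 0.051, 0.111], [0.628, 0.046, 0.101]]
173 [[0.625, 0.057, 0.103], [0.625, 0.051, 0.104], [0.626, 0.046, 0.098]]
174 [[0.623, 0.058, 0.098], [0.623, 0.052, 0.096], [0.624, 0.046, 0.093]]
175 [[0.621, 0.058, 0.093], [0.621, 0.052, 0.091], [0.621, 0.046, 0.094]]
176 [[0.618, 0.058, 0.094], [0.619, 0.052, 0.09], [0.619, 0.047, 0.088]
[... 436 characters left out ...]
.67, 0.058, 0.096], [0.659, 0.052, 0.096], [0.648, 0.046, 0.096], [0.639, 0.036, 0.092], [0.625, 0.034, 0.098]]
208 [[0.67, 0.059, 0.087], [0.653, 0.06, 0.099], [0.64, 0.057, 0.103], [0.628, 0.052, 0.104], [0.624, 0.036, 0.091]]
210 [[0.67, 0.06, 0.078], [0.653, 0.061, 0.09], [0.64, 0.058, 0.094], [0.623, 0.059, 0.106], [0.619, 0.045, 0.093]]
212 [[0.665, 0.067, 0.079], [0.656, 0.058, 0.075], [0.64, 0.059, 0.085], [0.624, 0.059, 0.095], [0.618, 0.046, 0.086]]
214 [[0.663, 0.07, 0.073], [0.65, 0.067, 0.079], [0.643, 0.056, 0.071], [0.627, 0.057, 0.082], [0.617, 0.049, 0.08]]
216 [[0.667, 0.068, 0.059], [0.649, 0.069, 0.071], [0.635, 0.067, 0.077], [0.625, 0.059, 0.075], [0.616, 0.051, 0.073]]
```

View pics/c3.png

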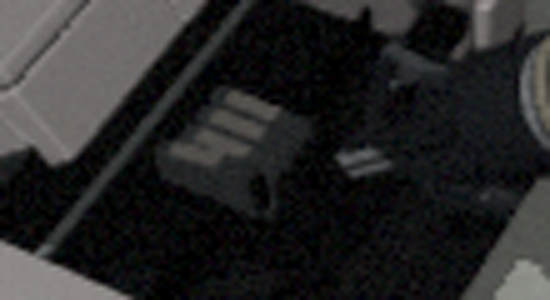

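```bash
python3 - <<'E'
from h import *
p,r,o=pose()
for t,c in ((.84,[.622,.055,.125]),(.65,[.629,.055,.117]),(.65,[.629,.055,.107]),(.65,[.622,.055,.092])):
    P=tcp_for_corner(c,.049,t,.007); print(t,P.round(4)); plan(P,target(.049,t),1)
E
```

```text
0.84 [0.6103 0.0544 0.1449]
total turn [ 0.001  0.002 -0.002] shift(cm, start axes) [-0.02  2.88  7.57] shift(target axes) [-0.04  2.89  7.57]
0.65 [0.6213 0.0546 0.1388]
total turn [ 0.191  0.002 -0.002] shift(cm, start axes) [-0.05  3.16  8.8 ] shift(target axes) [-0.08  4.77  8.04]
0.65 [0.6213 0.0546 0.1288]
total turn [ 0.191  0.002 -0.002] shift(cm, start axes) [-0.05  2.41  9.47] shift(target axes) [-0.08  4.16  8.84]
0.65 [0.6143 0.0546 0.1138]
total turn [ 0.191  0.002 -0.002] shift(cm, start axes) [-0.02  0.83  9.95] shift(target axes) [-0.04  2.7   9.61]
```

jog_arm(
  deltas=[
    [0, 0, 0, 0, 0.6, 1.5, 0],
    [0, 0, 0, 0, 0.6, 1.5, 0],
    [0, 0, 0, 0, 0.6, 1.5, 0],
    [0, 0, 0, 0, 0.6, 1.5, 0],
    [0, 0, 0, 0, 0.5, 1.5, 0],
    [0.1, 0, 0, 0, 0.1, 0.4, 0],
    [0.09, 0, 0, 0, 0.2, 0.5, 0],
    [0, 0, 0, 0, 0, 0, 0],
    [0, 0, 0, 0, 0, 0, 0],
    [0, 0, 0, 0, 0, 0, 0],
  ],
)

```text
t: 9.02
tool_pos: [0.6178, 0.0552, 0.1395]
tool_rot: [1.81, 1.896, 0.638]
contact_force: [-0.2, -0.4, -0.3]
opening: 0.0001
```

```bash
python3 - <<'E'
from h import *
p,r,o=pose();print(p,o["contact_force"])
for t,c in ((.65,[.629,.055,.107]),(.65,[.622,.055,.092])):
    P=tcp_for_corner(c,.049,t,.007); print(t,P.round(4)); plan(P,target(.049,t),1)
E
```

```text
[0.61775971 0.05520712 0.13947925] [-0.1958248  -0.41738109 -0.25675919]
0.65 [0.6213 0.0546 0.1288]
total turn [-0.001  0.001 -0.002] shift(cm, start axes) [-0.08 -0.37  1.06] shift(target axes) [-0.08 -0.37  1.06]
0.65 [0.6143 0.0546 0.1138]
total turn [-0.001  0.001 -0.002] shift(cm, start axes) [-0.04 -1.84  1.84] shift(target axes) [-0.04 -1.84  1.84]
```

jog_arm(
  deltas=[
    [0, 0, 0, 0, -0.2, 0.22, 0],
    [0, 0, 0, 0, -0.2, 0.22, 0],
    [0, 0, 0, 0, -0.2, 0.22, 0],
    [0, 0, 0, 0, 0, 0, 0],
    [0, 0, 0, 0, 0, 0, 0],
  ],
)

```text
t: 9.43
tool_pos: [0.617, 0.055, 0.1314]
tool_rot: [1.81, 1.895, 0.638]
contact_force: [1.0, -0.5, -0.8]
opening: -0.0
```

jog_arm(
  deltas=[
    [0, 0, 0, 0, -0.2, 0.22, 0],
    [0, 0, 0, 0, -0.2, 0.22, 0],
    [0, 0, 0, 0, 0, 0, 0],
    [0, 0, 0, 0, 0, 0, 0],
  ],
)

```text
t: 9.77
tool_pos: [0.617, 0.055, 0.1261]
tool_rot: [1.81, 1.895, 0.638]
contact_force: [-0.1, -0.2, 0.6]
opening: -0.0
```

jog_arm(
  deltas=[
    [0, 0, 0, 0, -0.2, 0.22, 0],
    [0, 0, 0, 0, -0.1, 0.11, 0],
    [0, 0, 0, 0, 0, 0, 0],
    [0, 0, 0, 0, 0, 0, 0],
  ],
)

```text
t: 10.1
tool_pos: [0.6177, 0.055, 0.1246]
tool_rot: [1.807, 1.893, 0.641]
contact_force: [-15.7, -0.3, 16.2]
opening: 0.0001
```

jog_arm(
  deltas=[
    [0, 0, 0, 0, 0.3, -0.4, 0],
    [0, 0, 0, 0, 0.6, 0.5, 0],
    [0, 0, 0, 0, -0.3, 0.3, 0],
    [0, 0, 0, 0, -0.25, 0, 0],
    [0, 0, 0, 0, -0.25, 0, 0],
    [0, 0, 0, 0, 0, 0, 0],
  ],
)

```text
t: 10.6
tool_pos: [0.624, 0.0553, 0.1282]
tool_rot: [1.801, 1.888, 0.648]
contact_force: [-35.7, -0.2, 40.5]
opening: -0.0001
```

jog_arm(
  deltas=[
    [0, 0, 0, 0, -0.25, 0, 0],
    [0, 0, 0, 0, -0.25, 0, 0],
    [0, 0, 0, 0, 0, 0, 0],
  ],
)

```text
t: 10.85
tool_pos: [0.6181, 0.0552, 0.122]
tool_rot: [1.804, 1.892, 0.643]
contact_force: [4.8, -0.7, 4.9]
opening: -0.0002
```

jog_arm(
  deltas=[
    [0, 0, 0, 0, -0.2, 0, 0],
    [0, 0, 0, 0, -0.2, 0, 0],
    [0, 0, 0, 0, 0, 0, 0],
  ],
)

```text
t: 11.1
tool_pos: [0.6139, 0.0547, 0.1156]
tool_rot: [1.807, 1.893, 0.641]
contact_force: [-5.1, -0.2, 7.3]
opening: -0.0003
```

jog_arm(
  deltas=[
    [0, 0, 0, 0, -0.2, 0, 0],
    [0, 0, 0, 0, -0.2, 0, 0],
    [0, 0, 0, 0, 0, 0, 0],
  ],
)

```text
t: 11.35
tool_pos: [0.6131, 0.0545, 0.1156]
tool_rot: [1.803, 1.887, 0.646]
contact_force: [2.4, 1.3, 6.0]
opening: 0.0004
```

jog_arm(
  deltas=[
    [0, 0, 0, 0, -0.1, 0.15, 0],
    [0, 0, 0, 0, -0.1, 0.15, 0],
    [0, 0, 0, 0, 0, 0, 0],
    [0, 0, 0, 0, 0, 0, 0],
  ],
)

```text
t: 11.68
tool_pos: [0.6141, 0.0546, 0.1145]
tool_rot: [1.802, 1.887, 0.647]
contact_force: [-15.2, 0.2, 23.1]
opening: -0.0003
```

jog_arm(
  deltas=[
    [0, 0, 0, 0, 0.3, -0.8, 0],
    [0, 0, 0, 0, 0.2, -1.0, 0],
    [0, 0, 0, 0, 0, -1.0, 0],
    [0, 0, 0, 0, -1, -1.5, 0],
    [0, 0, 0, 0, -1, -1.5, 0],
    [0, 0, 0, 0, -1, -1.5, 0],
    [0, 0, 0, 0, 0, -1.5, 0],
    [0, 0, 0, 0, 0, -1.5, 0],
    [0, 0, 0, 0, 0, -1.5, 0],
    [0, 0, 0, 0, 0, 0, 0],
  ],
)

```text
t: 12.52
tool_pos: [0.5191, 0.0504, 0.1893]
tool_rot: [1.806, 1.892, 0.642]
contact_force: [-0.0, 0.1, 0.9]
opening: 0.0
```

```bash
python3 - <<'E'
from h import *
p,r,o=pose();print(p,o["contact_force"],o["q"].round(3))
W=np.nanmedian([cloud("top")[1] for _ in range(3)],0)
S,V=cloud("side")
for vv in range(164,180): print(vv,[np.round(W[vv,uu],3)[2] for uu in range(290,318,2)])
for vv in range(202,214,2): print(vv,[np.round(V[vv,uu],3).tolist() for uu in range(276,296,4)])
b=cv2.resize(S[175:235,240:350],None,fx=5,fy=5,interpolation=cv2.INTER_CUBIC);save("c4",b)
E
```

```text
[0.51907908 0.05039496 0.18929427] [-0.03149605  0.08240267  0.91699079] [-0.086 -0.554  2.311  0.119  0.737 -0.193]
164 [np.float64(0.047), np.float64(0.092), np.float64(0.089), np.float64(0.08), np.float64(0.09), np.float64(0.092), np.float64(0.088), np.float64(0.089), np.float64(0.093), np.float64(0.094), np.float64(0.09), np.float64(0.095), np.float64(0.088), np.float64(0.05)]
165 [np.float64(0.047), np.float64(0.09), np.float64(0.09), np.float64(0.082), np.float64(0.089), np.float64(0.093), np.float64(0.09), np.float64(0.089), np.float64(0.089), np.float64(0.09), np.float64(0.092), np.float64(0.091), np.float64(0.093), np.float64(0.048)]
166 [np.float64(0.047), np.float64(0.089), np.float64(0.09), np.float64(0.089), np.float64(0.092), np.float64(0.092), np.float64(0.09), np.float64(0.093), np.float64(0.091), np.float64(0.09), np.float64(0.09), np.float64(0.093), np.float64(0.092), np.float64(0.06)]
167 [np.float64(0.048), np.float64(0.089), np.float64(0.09), np.float64(0.089), np.float64(0.092), np.float64(0.091), np.float64(0.089), np.float64(0.088), np.float64(0.093), np.float
[... 3319 characters left out ...]
0.681, 0.042, 0.092], [0.671, 0.034, 0.09], [0.66, 0.029, 0.092], [0.65, 0.021, 0.09], [0.636, 0.018, 0.095]]
204 [[0.677, 0.048, 0.091], [0.668, 0.039, 0.088], [0.654, 0.037, 0.093], [0.643, 0.03, 0.093], [0.634, 0.022, 0.09]]
206 [[0.673, 0.055, 0.091], [0.662, 0.048, 0.091], [0.651, 0.041, 0.09], [0.64, 0.036, 0.091], [0.627, 0.033, 0.096]]
208 [[0.668, 0.061, 0.091], [0.658, 0.054, 0.089], [0.645, 0.05, 0.092], [0.638, 0.039, 0.086], [0.622, 0.039, 0.096]]
210 [[0.671, 0.059, 0.077], [0.653, 0.062, 0.09], [0.642, 0.055, 0.089], [0.628, 0.053, 0.096], [0.619, 0.044, 0.092]]
212 [[0.664, 0.068, 0.08], [0.654, 0.06, 0.079], [0.642, 0.056, 0.081], [0.627, 0.055, 0.09], [0.615, 0.051, 0.093]]
```

View pics/c4.png

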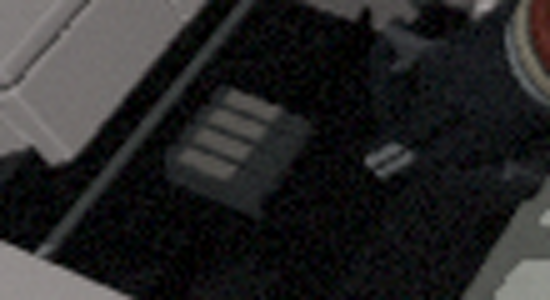

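```bash
cat >> h.py <<'E'
def prn(x,z,v=.0465,o=(.712,.004),yaw=.049):
    c,s=np.cos(yaw),np.sin(yaw); return np.array([o[0]+c*x-s*v,o[1]+s*x+c*v,z])
def lid(th,s=.270,h=.049): return prn(.140-s*np.cos(th)+h*np.sin(th),.100+s*np.sin(th)+h*np.cos(th))
E
python3 - <<'E'
from h import *
t=.3; Rt=target(.049,t)
c=lid(.711)+[0,0,.02]; P=tcp_for_corner(c,.049,t,.010); print(c,P)
plan(np.array([.50,.050,.36]),Rt,1); plan(P,Rt,1)
prev=tcp_for_corner(lid(.75),.049,t,.010)
for th in np.arange(.7,-.04,-.1):
    q=tcp_for_corner(lid(th),.049,t,.010); print(round(th,2),q.round(3),(Rt.inv().apply(q-prev)*100).round(2)); prev=q
E
```

```text
[0.67715694 0.0488472  0.33332756] [0.68020519 0.04899669 0.35730017]
total turn [ 0.348  0.001 -0.003] shift(cm, start axes) [  0.04   9.08 -15.04] shift(target axes) [  0.04   3.4  -17.23]
total turn [ 0.348  0.001 -0.003] shift(cm, start axes) [-0.89 23.26 -3.95] shift(target axes) [ -0.94  20.51 -11.66]
0.7 [0.678 0.049 0.335] [ 0.   -1.28  0.49]
0.6 [0.658 0.048 0.317] [ 0.   -2.48  1.17]
0.5 [0.639 0.047 0.296] [ 0.   -2.35  1.41]
0.4 [0.623 0.046 0.274] [ 0.   -2.2   1.64]
0.3 [0.609 0.046 0.251] [ 0.   -2.02  1.85]
0.2 [0.598 0.045 0.226] [ 0.   -1.83  2.04]
0.1 [0.589 0.045 0.2  ] [-0.   -1.61  2.22]
0.0 [0.583 0.044 0.173] [ 0.   -1.39  2.37]
```

jog_arm(
  deltas=[
    [0, 0, 0, 0, 1.6, -2.7, 0],
    [0, 0, 0, 0, 1.6, -2.7, 0],
    [0, 0, 0, 0, 1.6, -2.7, 0],
    [0, 0, 0, 0, 1.6, -2.7, 0],
    [0, 0, 0, 0, 1.6, -2.7, 0],
    [0, 0, 0, 0, 1.6, -2.7, 0],
    [0.09, 0, 0, 0, 0, 0, 0],
    [0.09, 0, 0, 0, 0, 0, 0],
    [0.09, 0, 0, 0, 0, 0, 0],
    [0.08, 0, 0, 0, 0, 0, 0],
    [0, 0, 0, 0, 0, 0, 0],
  ],
)

```text
t: 13.63
tool_pos: [0.4989, 0.0494, 0.3726]
tool_rot: [2.017, 2.112, 0.315]
contact_force: [0.4, 0.7, 0.8]
opening: 0.0001
```

jog_arm(
  deltas=[
    [0, 0, 0, -0.2, 2.9, 0.9, 0],
    [0, 0, 0, -0.2, 2.9, 0.9, 0],
    [0, 0, 0, -0.2, 2.9, 0.9, 0],
    [0, 0, 0, -0.2, 2.9, 0.9, 0],
    [0, 0, 0, -0.2, 2.9, 0.9, 0],
    [0, 0, 0, 0, 2.9, 0.9, 0],
    [0, 0, 0, 0, 0, 0, 0],
    [0, 0, 0, 0, 0, 0, 0],
  ],
)

```text
t: 14.3
tool_pos: [0.6799, 0.0478, 0.3702]
tool_rot: [2.017, 2.112, 0.316]
contact_force: [0.5, 0.3, -0.1]
opening: -0.0001
```

```bash
python3 - <<'E'
from h import *
t=.3
p,r,o=pose();print(p,o["contact_force"])
P=tcp_for_corner(lid(.711),.049,t,.010); plan(P,target(.049,t),1)
E
```

```text
[0.67986585 0.04783204 0.37018188] [ 0.53992266  0.2813482  -0.08898651]
total turn [-0.004  0.    -0.003] shift(cm, start axes) [ 0.11 -0.92  3.16] shift(target axes) [ 0.11 -0.93  3.15]
```

jog_arm(
  deltas=[
    [0, 0, 0, 0, -0.3, 0.8, 0],
    [0, 0, 0, 0, -0.3, 0.8, 0],
    [0, 0, 0, 0, -0.2, 0.8, 0],
    [0, 0, 0, 0, -0.2, 0.7, 0],
    [0, 0, 0, 0, -0.6, 0.3, 0],
    [0, 0, 0, 0, -0.6, 0.3, 0],
    [0, 0, 0, 0, -0.6, 0.3, 0],
    [0, 0, 0, 0, -0.6, 0.3, 0],
    [0, 0, 0, 0, -0.6, 0.35, 0],
    [0, 0, 0, 0, -0.6, 0.35, 0],
  ],
)

```text
t: 15.13
tool_pos: [0.6516, 0.0465, 0.3152]
tool_rot: [2.01, 2.105, 0.327]
contact_force: [3.9, 0.7, 5.6]
opening: -0.0004
```

jog_arm(
  deltas=[
    [0, 0, 0, 0, -0.6, 0.35, 0],
    [0, 0, 0, 0, -0.6, 0.35, 0],
    [0, 0, 0, 0, -0.55, 0.4, 0],
    [0, 0, 0, 0, -0.55, 0.4, 0],
    [0, 0, 0, 0, -0.55, 0.4, 0],
    [0, 0, 0, 0, -0.55, 0.4, 0],
    [0, 0, 0, 0, 0, 0, 0],
  ],
)

```text
t: 15.72
tool_pos: [0.6242, 0.0452, 0.2816]
tool_rot: [2.013, 2.108, 0.321]
contact_force: [-1.1, -0.3, 6.1]
opening: -0.0
```

jog_arm(
  deltas=[
    [0, 0, 0, 0, -0.5, 0.45, 0],
    [0, 0, 0, 0, -0.5, 0.45, 0],
    [0, 0, 0, 0, -0.5, 0.45, 0],
    [0, 0, 0, 0, -0.5, 0.5, 0],
    [0, 0, 0, 0, -0.45, 0.5, 0],
    [0, 0, 0, 0, -0.45, 0.5, 0],
    [0, 0, 0, 0, -0.45, 0.5, 0],
    [0, 0, 0, 0, -0.45, 0.55, 0],
    [0, 0, 0, 0, 0, 0, 0],
  ],
)

```text
t: 16.47
tool_pos: [0.599, 0.0441, 0.2317]
tool_rot: [2.015, 2.11, 0.319]
contact_force: [-1.2, -0.6, 3.5]
opening: -0.0001
```

jog_arm(
  deltas=[
    [0, 0, 0, 0, -0.4, 0.55, 0],
    [0, 0, 0, 0, -0.4, 0.55, 0],
    [0, 0, 0, 0, -0.4, 0.55, 0],
    [0, 0, 0, 0, -0.4, 0.55, 0],
    [0, 0, 0, 0, 0, 0, 0],
  ],
)

```text
t: 16.88
tool_pos: [0.5904, 0.0436, 0.2053]
tool_rot: [2.015, 2.11, 0.318]
contact_force: [-1.3, -0.9, 1.9]
opening: 0.0002
```

```bash
python3 - <<'E'
from h import *
p,r,o=pose();print(p,o["contact_force"])
W=cloud("top")[1].reshape(-1,3)
m=(abs(W[:,1])<.1)&(W[:,0]>.68)&(W[:,0]<.8)&(W[:,2]>.12)&(W[:,2]<.3);P=W[m];c=P.mean(0);n=np.linalg.svd(P-c,full_matrices=False)[2][2];print(m.sum(),"tilt",np.arccos(abs(n[2])))
P=tcp_for_corner(lid(0),.049,.3,.010); print(P);plan(P,target(.049,.3),1)
E
```

```text
[0.59039675 0.04364929 0.20531931] [-1.33993227 -0.92261691  1.94226065]
2970 tilt 0.12966039363119505
[0.5829267  0.04422622 0.1729726 ]
total turn [-0.001  0.001 -0.003] shift(cm, start axes) [ 0.08 -1.68  2.88] shift(target axes) [ 0.09 -1.68  2.88]
```

Continue gently to the stop.

jog_arm(
  deltas=[
    [0, 0, 0, 0, -0.35, 0.55, 0],
    [0, 0, 0, 0, -0.35, 0.55, 0],
    [0, 0, 0, 0, -0.35, 0.55, 0],
    [0, 0, 0, 0, -0.3, 0.5, 0],
    [0, 0, 0, 0, -0.3, 0.5, 0],
    [0, 0, 0, 0, -0.15, 0.4, 0],
    [0, 0, 0, 0, 0, 0.3, 0],
    [0, 0, 0, 0, 0, 0, 0],
    [0, 0, 0, 0, 0, 0, 0],
  ],
)

```text
t: 17.68
tool_pos: [0.5847, 0.0435, 0.1713]
tool_rot: [2.013, 2.109, 0.321]
contact_force: [-8.8, -0.7, 12.5]
opening: -0.0001
```

```bash
cat >> h.py <<'E'
def coverfit(lo=.12,hi=.35):
    W=cloud("top")[1].reshape(-1,3)
    m=(abs(W[:,1]-.0)<.1)&(W[:,0]>.66)&(W[:,0]<.8)&(W[:,2]>lo)&(W[:,2]<hi);P=W[m];c=P.mean(0);n=np.linalg.svd(P-c,full_matrices=False)[2][2];n*=np.sign(n[2]);print(m.sum(),"tilt",np.arcsin(n[0]),c.round(4),n.round(4))
E
python3 - <<'E'
from h import *
p,r,o=pose();print(p,o["contact_force"]); coverfit()
E
```

```text
[0.58469955 0.04345513 0.17133955] [-8.77013945 -0.69390741 12.45869988]
3509 tilt -3.5204428575066634e-05 [7.297e-01 1.000e-04 1.486e-01] [-0.e+00 -7.e-04  1.e+00]
```

jog_arm(
  deltas=[
    [0, 0, 0, 0, 0, -1, 0],
    [0, 0, 0, 0, 0, -1.5, 0],
    [0, 0, 0, 0, -1.5, -2, 0],
    [0, 0, 0, 0, -2.5, -1, 0],
    [0, 0, 0, 0, -3, -1, 0],
    [0, 0, 0, 0, -3, -1, 0],
    [0, 0, 0, 0, -2, -1, 0],
    [0, 0, 0, 0, 0, 0, 0],
  ],
)

```text
t: 18.4
tool_pos: [0.4415, 0.0372, 0.2138]
tool_rot: [2.015, 2.11, 0.319]
contact_force: [-0.9, -0.8, -0.6]
opening: -0.0004
```

```bash
cat > fk.py <<'E'
import numpy as np
from scipy.optimize import least_squares
from scipy.spatial.transform import Rotation as R
D=[([-1.343,.0533,1.6142,0,1.476,-.119],[.2123,-.5873,.2522]),([-.088,-.847,2.278,.084,1.118,-.148],[.4481,.0544,.2978]),([-.053,-.195,2.055,.088,.693,-.150],[.6217,.0555,.1774]),([-.067,-.289,2.212,.224,.387,-.284],[.614,.0546,.1753]),([-.086,-.554,2.311,.119,.737,-.193],[.5191,.0504,.1893])]
Ry=lambda a:R.from_euler("y",a);Rz=lambda a:R.from_euler("z",a)
def fk(q,k):
    d,a,L1,L2,L3,off,a3=k
    A=Rz(q[0]); p=A.apply([a,off,d]); A=A*Ry(q[1]); p=p+A.apply([0,0,L1]); A=A*Ry(q[2]); p=p+A.apply([a3,0,L2]); A=A*Rz(q[3])*Ry(q[4]); p=p+A.apply([0,0,L3]); return p,A
k=least_squares(lambda k:np.concatenate([fk(q,k)[0]-p for q,p in D]),[.3,0,.45,.4,.25,.07,0]).x
E
python3 - <<'E'
from fk import *
from h import *
p,r,o=pose(); print(p,o["q"].round(3),o["contact_force"]); 
print(k.round(4),[np.abs(fk(q,k)[0]-pp).max().round(4) for q,pp in D], np.abs(fk(o["q"],k)[0]-p).max())
def ik(P,T,q0,lo=(-3,-1.01,.06,-1.02,.09),hi=(3,2.22,2.58,4.17,2.62)):
    z=np.array([np.sin(T)*.9988,np.sin(T)*.049,-np.cos(T)])
    f=lambda q:np.r_[(fk(q,k)[0]-P)*10,fk(q,k)[1].apply([0,0,1])-z]
    s=least_squares(f,np.clip(q0,lo,hi),bounds=(lo,hi));return s.x.round(3),round(s.cost,7)
for P in([.545,.043,.145],[.54,.043,.155],[.58,.043,.29]):
  for T in(.7,.84,.9,1.0,1.1,1.3):
    print(P,T,ik(P,T,[-.09,-.6,2.4,.2,.4]),ik(P,T,[0,-.2,2.2,3.0,.4]))
im,W=cloud("top"); Q=W.reshape(-1,3)
for v in(-.02,0,.02,.0465,.07,.1):
    c,s=np.cos(.049),np.sin(.049); X=(Q[:,0]-.712)*c+(Q[:,1]-.004)*s; V=-(Q[:,0]-.712)*s+(Q[:,1]-.004)*c
    m=(abs(V-v)<.006)&(Q[:,2]>.14)&(Q[:,2]<.16)&(X<-.05); print(v,m.sum(),np.sort(X[m])[:3].round(4))
im2=vision.get_image("side")[0]; save("c5",cv2.resize(im2[120:320,180:400],None,fx=3,fy=3,interpolation=cv2.INTER_CUBIC))
E
```

```text
[0.4414745  0.03721753 0.21377477] [-0.112 -0.611  2.234  0.049  1.222 -0.168] [-0.85178251 -0.77113648 -0.61799567]
[2.383e-01 2.000e-04 4.266e-01 6.098e-01 2.575e-01 7.410e-02 9.610e-02] [np.float64(0.0001), np.float64(0.0), np.float64(0.0002), np.float64(0.0001), np.float64(0.0002)] 0.00010525954172979635
[0.545, 0.043, 0.145] 0.7 (array([-0.104, -0.419,  2.315,  0.186,  0.559]), np.float64(0.0)) (array([-0.017, -0.411,  2.486,  4.17 ,  0.09 ]), np.float64(0.0952654))
[0.545, 0.043, 0.145] 0.84 (array([-0.115, -0.464,  2.391,  0.319,  0.399]), np.float64(0.0)) (array([-0.017, -0.421,  2.49 ,  4.17 ,  0.09 ]), np.float64(0.0486932))
[0.545, 0.043, 0.145] 0.9 (array([-0.12 , -0.477,  2.421,  0.419,  0.331]), np.float64(0.0)) (array([-0.017, -0.425,  2.492,  4.17 ,  0.09 ]), np.float64(0.0341632))
[0.545, 0.043, 0.145] 1.0 (array([-0.128, -0.487,  2.467,  0.731,  0.224]), np.float64(0.0)) (array([-0.128, -0.487,  2.467,  0.731,  0.224]), np.float64(0.0))
[0.545, 0.043, 0.145] 1.1 (array([-0.135, -0.479,  2.506,  1.442,  0.166]), np.float64(0.0)) (array([-0.135, -0.479,  2.506,  1.442
[... 1625 characters left out ...]
 np.float64(0.0))
[0.58, 0.043, 0.29] 1.0 (array([-0.116, -0.593,  2.274,  0.3  ,  0.485]), np.float64(0.0)) (array([-0.116, -0.593,  2.274,  0.3  ,  0.485]), np.float64(0.0))
[0.58, 0.043, 0.29] 1.1 (array([-0.122, -0.616,  2.326,  0.433,  0.369]), np.float64(0.0)) (array([-0.122, -0.616,  2.326,  0.433,  0.369]), np.float64(0.0))
[0.58, 0.043, 0.29] 1.3 (array([-0.131, -0.625,  2.413,  1.252,  0.183]), np.float64(0.0)) (array([-0.131, -0.625,  2.413,  1.252,  0.183]), np.float64(0.0))
-0.02 168 [-0.6834 -0.6762 -0.675 ]
0 165 [-0.6587 -0.6573 -0.6572]
0.02 172 [-0.6506 -0.6489 -0.6488]
0.0465 166 [-0.649  -0.6489 -0.6477]
0.07 157 [-0.1519 -0.1512 -0.151 ]
0.1 153 [-0.15   -0.1498 -0.1498]
```

View pics/c5.png

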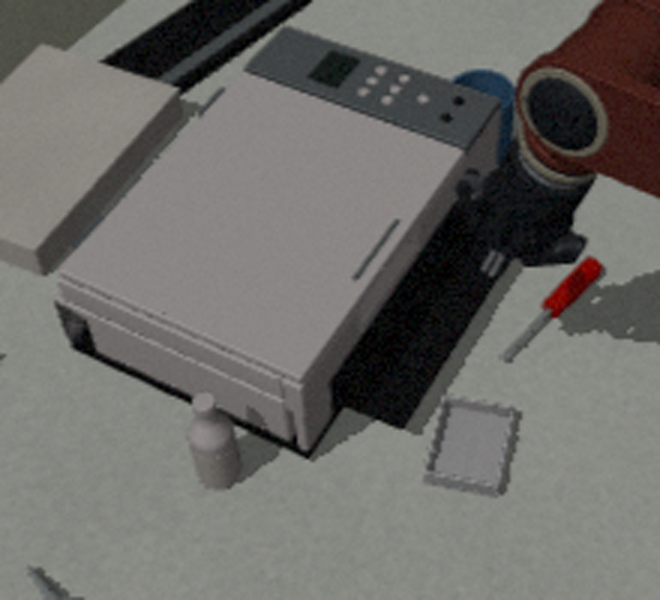

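```bash
python3 - <<'E'
from h import *
T=.95;Rt=target(.049,T)
def tcp(phi,ins=.020,gap=.004):
    L=prn(.135-.285*np.cos(phi),.137+.285*np.sin(phi)); return L+Rt.apply([0,-.007-gap,ins-.022])
P=tcp(0); print(P)
plan(P-Rt.apply([0,0,.06]),Rt,1); plan(P,Rt,1)
pr=P
for f in np.arange(.1,.61,.1):
    q=tcp(f); print(round(f,2),q.round(3),(Rt.inv().apply(q-pr)*100).round(2)); pr=q
E
```

```text
[0.55188674 0.04270404 0.1292158 ]
total turn [-0.649  0.002 -0.003] shift(cm, start axes) [0.05 4.18 6.55] shift(target axes) [ 0.04 -0.63  7.75]
total turn [-0.649  0.002 -0.003] shift(cm, start axes) [ 0.07  7.8  11.34] shift(target axes) [ 0.04 -0.63 13.75]
0.1 [0.553 0.043 0.158] [ 0.    2.4  -1.54]
0.2 [0.558 0.043 0.186] [ 0.    2.54 -1.29]
0.3 [0.565 0.043 0.213] [ 0.    2.66 -1.03]
0.4 [0.574 0.044 0.24 ] [ 0.    2.74 -0.76]
0.5 [0.587 0.044 0.266] [ 0.    2.81 -0.48]
0.6 [0.602 0.045 0.29 ] [ 0.    2.84 -0.2 ]
```

jog_arm(
  deltas=[
    [-0.09, 0, 0, 0, 0, 0, 0],
    [-0.09, 0, 0, 0, 0, 0, 0],
    [-0.09, 0, 0, 0, 0, 0, 0],
    [-0.09, 0, 0, 0, 0, 0, 0],
    [-0.09, 0, 0, 0, 0, 0, 0],
    [-0.1, 0, 0, 0, 0, 0, 0],
    [-0.1, 0, 0, 0, 0, 0, 0],
    [0, 0, 0, 0, -0.2, 2.0, 0],
    [0, 0, 0, 0, -0.2, 2.0, 0],
    [0, 0, 0, 0, -0.2, 1.8, 0],
    [0, 0, 0, 0, 0, 1.9, 0],
    [0, 0, 0, 0, 0, 0, 0],
  ],
)

```text
t: 19.5
tool_pos: [0.524, 0.0423, 0.1601]
tool_rot: [1.633, 1.707, 0.857]
contact_force: [-0.1, 0.9, -0.2]
opening: -0.0
```

jog_arm(
  deltas=[
    [0, 0, 0, 0, 0, 0, 0],
    [0, 0, 0, 0, 0, 0, 0],
  ],
)

```text
t: 19.67
tool_pos: [0.524, 0.0421, 0.1655]
tool_rot: [1.625, 1.701, 0.862]
contact_force: [-0.0, 0.3, 0.8]
opening: 0.0001
```

```bash
python3 - <<'E'
from h import *
T=.95;Rt=target(.049,T)
p,r,o=pose();print(p,o["q"].round(3),o["contact_force"])
plan(np.array([.55189,.0427,.12922]),Rt,1)
im,W=cloud("side");im2,W2=cloud("top"); save("c6",np.vstack([cv2.resize(im[170:245,240:350],None,fx=4,fy=4,interpolation=cv2.INTER_CUBIC),cv2.resize(im2[145:220,240:350],None,fx=4,fy=4,interpolation=cv2.INTER_CUBIC)]))
E
```

```text
[0.52400746 0.04209417 0.16554401] [-0.132 -0.617  2.482  0.401  0.373 -0.482] [-0.0410848   0.33838569  0.76374691]
total turn [-0.011  0.003 -0.002] shift(cm, start axes) [-0.06 -1.28  4.4 ] shift(target axes) [-0.08 -1.33  4.38]
```

View pics/c6.png

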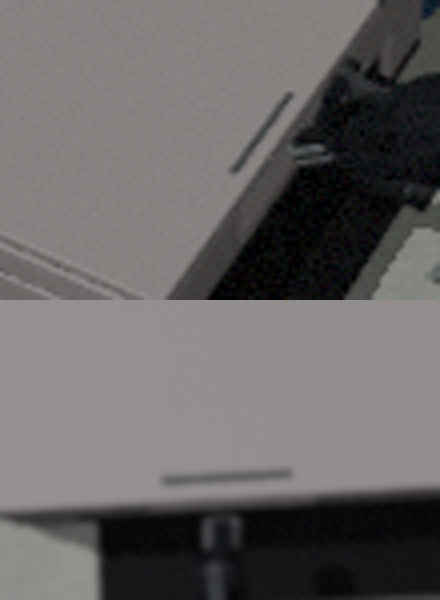

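jog_arm(
  deltas=[
    [0, 0, 0, 0, -0.7, 0, 0],
    [0, 0, 0, 0, -0.6, 0, 0],
    [0, 0, 0, 0, 0, 1.0, 0],
    [0, 0, 0, 0, 0, 1.0, 0],
    [0, 0, 0, 0, 0, 0, 0],
    [0, 0, 0, 0, 0, 0, 0],
  ],
)

```text
t: 20.27
tool_pos: [0.5317, 0.0425, 0.1426]
tool_rot: [1.625, 1.701, 0.862]
contact_force: [0.4, 0.0, -0.4]
opening: 0.0001
```

```bash
python3 - <<'E'
from h import *
p,r,o=pose();print(p,o["contact_force"]);z=r.as_matrix()[:,2];print("tilt",np.arccos(-z[2]))
plan(np.array([.55189,.0427,.12922]),target(.049,.95),1)
E
```

```text
[0.5317322  0.04248119 0.14258795] [ 0.36776953  0.04986536 -0.3758738 ]
tilt 0.9385501464330936
total turn [-0.011  0.003 -0.002] shift(cm, start axes) [-0.07  0.11  2.42] shift(target axes) [-0.08  0.08  2.42]
```

jog_arm(
  deltas=[
    [0, 0, 0, 0, 0, 0.8, 0],
    [0, 0, 0, 0, 0, 0.8, 0],
    [0, 0, 0, 0, 0, 0.7, 0],
    [0, 0, 0, 0, 0, 0, 0],
    [0, 0, 0, 0, 0, 0, 0],
  ],
)

```text
t: 20.68
tool_pos: [0.5501, 0.0435, 0.129]
tool_rot: [1.625, 1.702, 0.862]
contact_force: [-0.7, 0.3, -1.8]
opening: -0.0001
```

jog_arm(
  deltas=[
    [0, 0, 0, 0, 0.3, -0.2, 0],
    [0, 0, 0, 0, 0.3, -0.2, 0],
    [0, 0, 0, 0, 0.3, -0.2, 0],
    [0, 0, 0, 0, 0, 0, 0],
    [0, 0, 0, 0, 0, 0, 0],
  ],
)

```text
t: 21.1
tool_pos: [0.5513, 0.0434, 0.1409]
tool_rot: [1.624, 1.7, 0.863]
contact_force: [-3.4, 0.0, -0.9]
opening: 0.0
```

```bash
python3 - <<'E'
from h import *
p,r,o=pose();print(p,o["contact_force"]);coverfit()
W=cloud("top")[1].reshape(-1,3)
# control panel (scanner) height
c,s=np.cos(.049),np.sin(.049);X=(W[:,0]-.712)*c+(W[:,1]-.004)*s;V=-(W[:,0]-.712)*s+(W[:,1]-.004)*c
for n,v in(("panel",-.175),("cover",.1)):
    m=(abs(V-v)<.02)&(X>-.14)&(X<.1)&(W[:,2]>.12)&(W[:,2]<.3);print(n,np.polyfit(X[m],W[m,2],1))
E
```

```text
[0.55127507 0.04337409 0.14087255] [-3.44641162  0.04125645 -0.92332906]
3508 tilt 0.05023191496867986 [ 7.295e-01 -2.000e-04  1.547e-01] [0.0502 0.0031 0.9987]
panel [0.0001522  0.14999864]
cover [-0.04917304  0.15552347]
```

jog_arm(
  deltas=[
    [0, 0, 0, 0, 0.5, -0.3, 0],
    [0, 0, 0, 0, 0.6, -0.4, 0],
    [0, 0, 0, 0, 0.6, -0.4, 0],
    [0, 0, 0, 0, 0.6, -0.3, 0],
    [0, 0, 0, 0, 0.6, -0.3, 0],
    [0, 0, 0, 0, 0, 0, 0],
  ],
)

```text
t: 21.7
tool_pos: [0.5558, 0.0433, 0.1763]
tool_rot: [1.622, 1.698, 0.864]
contact_force: [-2.4, 0.1, -1.1]
opening: -0.0001
```

```bash
cat >> h.py <<'E'
def chk():
    p,r,o=pose();print(p,o["contact_force"],o["q"].round(3))
    W=cloud("top")[1].reshape(-1,3)
    c,s=np.cos(.049),np.sin(.049);X=(W[:,0]-.712)*c+(W[:,1]-.004)*s;V=-(W[:,0]-.712)*s+(W[:,1]-.004)*c
    for n,v in(("panel",-.175),("cover",.1)):
        m=(abs(V-v)<.02)&(X>-.1)&(X<.1)&(W[:,2]>.12)&(W[:,2]<.35);print(n,np.arctan(np.polyfit(X[m],W[m,2],1)[0]))
E
python3 -c "
from h import *
chk()"
```

```text
[0.55583741 0.04332039 0.17626064] [-2.38753241  0.09368632 -1.14873431] [-0.116 -0.508  2.399  0.4    0.338 -0.476]
panel -0.0009898376824811585
cover -0.17716978808925318
```

jog_arm(
  deltas=[
    [0, 0, 0, 0, 0.65, -0.3, 0],
    [0, 0, 0, 0, 0.65, -0.3, 0],
    [0, 0, 0, 0, 0.65, -0.25, 0],
    [0, 0, 0, 0, 0.65, -0.25, 0],
    [0, 0, 0, 0, 0.7, -0.2, 0],
    [0, 0, 0, 0, 0.7, -0.2, 0],
    [0, 0, 0, 0, 0.7, -0.2, 0],
    [0, 0, 0, 0, 0.7, -0.15, 0],
    [0, 0, 0, 0, 0, 0, 0],
  ],
)

```text
t: 22.5
tool_pos: [0.5731, 0.0442, 0.2314]
tool_rot: [1.622, 1.697, 0.865]
contact_force: [-0.8, 0.4, -0.5]
opening: 0.0002
```

jog_arm(
  deltas=[
    [0, 0, 0, 0, 0.7, -0.15, 0],
    [0, 0, 0, 0, 0.7, -0.1, 0],
    [0, 0, 0, 0, 0.7, -0.1, 0],
    [0, 0, 0, 0, 0.7, -0.1, 0],
    [0, 0, 0, 0, 0.6, -0.1, 0],
    [0, 0, 0, 0, 0, 0, 0],
    [0, 0, 0, 0, 0, 0, 0],
    [0, 0, 0, 0, 0, 0, 0],
  ],
)

```text
t: 23.17
tool_pos: [0.5872, 0.045, 0.2588]
tool_rot: [1.625, 1.701, 0.862]
contact_force: [-1.8, -0.4, -0.2]
opening: 0.0002
```

```bash
python3 -c "
from h import *
chk()
im=vision.get_image('side')[0];save('c7',cv2.resize(im[100:320,150:420],None,fx=2.6,fy=2.6))"
```

```text
[0.58722444 0.04495888 0.25878818] [-1.78409573 -0.36621293 -0.16785541] [-0.102 -0.517  2.258  0.258  0.48  -0.318]
panel 0.00114397617525327
cover -0.42394665101035145
```

View pics/c7.png

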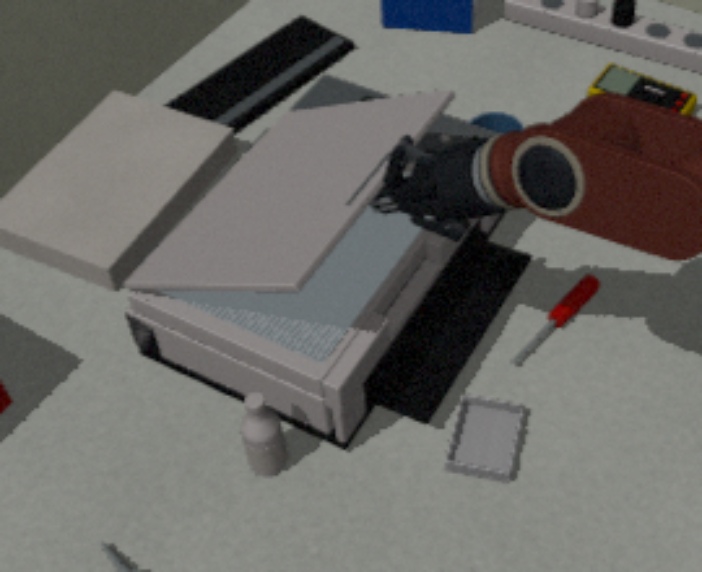

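```bash
python3 - <<'E'
from h import *
im,W0=cloud("top");W=W0.reshape(-1,3)
c,s=np.cos(.049),np.sin(.049);X=(W[:,0]-.712)*c+(W[:,1]-.004)*s;V=-(W[:,0]-.712)*s+(W[:,1]-.004)*c
for v in(-.05,.1,.15,.19):
    print(v)
    for x in np.arange(-.14,.14,.03):
        m=(abs(V-v)<.01)&(abs(X-x)<.008)&(W[:,2]>.1); print("  %.3f %d %.4f %.4f"%(x,m.sum(),np.median(W[m,2]) if m.sum() else 0,X[m].mean() if m.sum() else 0))
a=vision.get_image("side")[0]
save("c8",np.vstack([cv2.resize(a[145:200,270:350],None,fx=5,fy=5,interpolation=cv2.INTER_CUBIC),cv2.resize(im[120:175,270:350],None,fx=5,fy=5,interpolation=cv2.INTER_CUBIC)]))
E
```

```text
-0.05
  -0.140 38 0.1341 -0.1396
  -0.110 86 0.2749 -0.1096
  -0.080 47 0.2646 -0.0797
  -0.050 44 0.2482 -0.0498
  -0.020 40 0.2320 -0.0195
  0.010 37 0.2166 0.0103
  0.040 36 0.1995 0.0398
  0.070 40 0.1843 0.0700
  0.100 33 0.1678 0.1005
  0.130 30 0.1521 0.1303
0.1
  -0.140 39 0.1042 -0.1396
  -0.110 92 0.2727 -0.1104
  -0.080 45 0.2654 -0.0803
  -0.050 45 0.2479 -0.0498
  -0.020 44 0.2325 -0.0202
  0.010 37 0.2174 0.0093
  0.040 34 0.2001 0.0408
  0.070 38 0.1838 0.0706
  0.100 35 0.1695 0.0998
  0.130 26 0.1521 0.1287
0.15
  -0.140 38 0.1349 -0.1402
  -0.110 88 0.2743 -0.1099
  -0.080 51 0.2644 -0.0801
  -0.050 41 0.2485 -0.0502
  -0.020 45 0.2324 -0.0197
  0.010 39 0.2167 0.0095
  0.040 35 0.1999 0.0403
  0.070 34 0.1844 0.0701
  0.100 32 0.1690 0.1001
  0.130 30 0.1528 0.1291
0.19
  -0.140 41 0.1344 -0.1392
  -0.110 92 0.2737 -0.1101
  -0.080 47 0.2653 -0.0804
  -0.050 40 0.2485 -0.0505
  -0.020 44 0.2325 -0.0199
  0.010 38 0.2170 0.0093
  0.040 38 0.1996 0.0404
  0.070 36 0.1839 0.0705
  0.100 35 0.1679 0.1007
  0.130 25 0.1540 0.1279
```

View pics/c8.png

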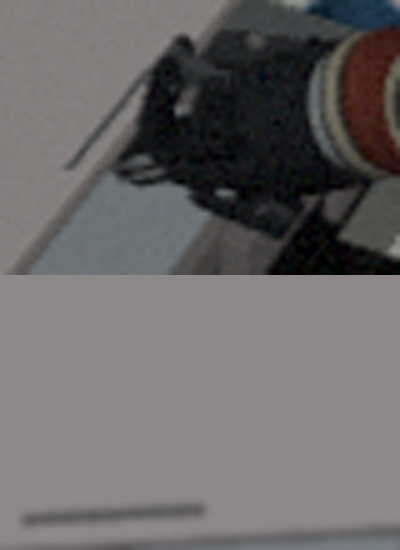

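jog_arm(
  deltas=[
    [0, 0, 0, 0, 0.5, 0, 0],
    [0, 0, 0, 0, 0.5, 0, 0],
    [0, 0, 0, 0, 0.5, 0, 0],
    [0, 0, 0, 0, 0, 0, 0],
    [0, 0, 0, 0, 0, 0, 0],
    [0, 0, 0, 0, 0, 0, 0],
    [0, 0, 0, 0, 0, 0, 0],
    [0, 0, 0, 0, 0, 0, 0],
    [0, 0, 0, 0, 0, 0, 0],
    [0, 0, 0, 0, 0, 0, 0],
  ],
)

```text
t: 24.2
tool_pos: [0.596, 0.0454, 0.2709]
tool_rot: [1.625, 1.701, 0.862]
contact_force: [-1.3, -1.0, -0.1]
opening: 0.0
```

```bash
python3 - <<'E'
from h import *
for _ in range(2):
    W=cloud("top")[1].reshape(-1,3); p,r,o=pose(); print(o["t"],p,o["contact_force"],np.abs(o["dq"]).max())
    c,s=np.cos(.049),np.sin(.049);X=(W[:,0]-.712)*c+(W[:,1]-.004)*s;V=-(W[:,0]-.712)*s+(W[:,1]-.004)*c
    f=lambda v,x:np.median(W[(abs(V-v)<.015)&(abs(X-x)<.008)&(W[:,2]>.1),2])
    print("cover",np.arctan((f(.15,-.08)-f(.15,.08))/.16),"panel",np.arctan((f(-.185,-.10)-f(-.185,.08))/.18))
E
```

```text
24.25 [0.59604117 0.04539669 0.27093957] [-0.81733391 -0.8705723  -0.49740681] 0.0021702356660396366
cover 0.5405479275790607 panel 0.0007925968052359713
24.3 [0.59604229 0.04539962 0.27092777] [-1.18229963 -0.46030062 -0.32889913] 0.0013278447821771387
cover 0.5398876257210677 panel -0.002376027698137466
```

```bash
python3 - <<'E'
from h import *
T=np.load("pics/top.npz")["im"].astype(int); im=vision.get_image("top")[0].astype(int)
for n,(u0,u1,v0,v1) in dict(mug=(392,420,165,190),dish=(258,300,226,260),driver=(310,372,232,252),meter=(468,504,186,242),tape=(136,170,246,278),pliers=(148,178,150,204),cleaner=(214,236,168,186)).items():
    print(n,np.abs(T[v0:v1,u0:u1]-im[v0:v1,u0:u1]).mean().round(1))
ctrl.finish_job()
E
```

```text
mug 6.7
dish 73.6
driver 18.9
meter 1.2
tape 1.2
pliers 1.3
cleaner 7.3
the job is handed in; nothing more can be done
```

The job is handed in with the document cover held open on the shut fingers, about 15 cm above the glass; no verdict was reported.

- **Tank:** The leaning tank is pressed home. The first tries stuck part-way, with up to about 54 N at the fingertips, because friction was pushing the tank back up. Pulling slightly towards the robot while pressing seated it. Depth readings then showed its top level with its neighbours, about 91 mm with the rib at 95 mm.
- **Scanner unit:** It was lowered gently from the front edge until it stopped firm. The fitted tilt was 0.000 rad, and it stayed within about 0.002 rad while the cover was raised.
- **Cover:** It was lifted from the finger notch. The last check gave 0.54 rad, with the front edge raised about 147 mm, and the arm was still.

Checks that disagreed or fell short:
- **Scanner touched early:** On the first approach the wrist brushed the raised scanner unit with about 11 N. I backed off at once.
- **Cover angle:** One reading gave 0.42 rad because of outlier points in the fit. Measuring point by point gave 0.49 rad at that moment.
- **Weak force reading:** The last force readings were only about 1.0 to 1.3 N and noisy, and mostly sideways instead of down. That the cover is resting on the fingers is shown mainly by it staying up.
- **Other things on the table:** The last top picture showed the meter, tape and pliers unchanged, and the mug and cleaner nearly so. The dish and screwdriver areas did differ from the start, which I put down to the arm and its shadow covering them. The last side view showed both of them in place, and I never moved low near them.

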